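# Drive the hub pin home and spread the circlip over the stub axle

### The arm

A 6-joint arm with a two-finger parallel gripper is mounted at the origin on the work surface. World frame = base frame: x ahead of the robot, y to its left, z up, the work surface at z = 0. Lengths are in m, angles in degrees, forces in N, time in s.
With the tool pointing down it reaches from about 0.425 to 1.125 m from the base axis. Payload 14.9 kg.
Tool frame: the origin (TCP) lies between the finger pads; the fingertips stand 17 mm ahead of it and the grasp point (between the pads) lies 2 mm behind it; z points along the fingers, y is the line along which they close (so a half turn about z gives the same grasp; the last joint's range is limited). The gripper opens to 91 mm and grips with 3 to 60 N. Pads are 32 mm wide; open, the fingers measure 118 mm over their backs; the gripper's body (76 mm by 178 mm) begins 60 mm behind the grasp point.
Start: joints at [74.41, 21.709, 99.362, -0, 58.929, -1.908], TCP at [0.166, 0.68, 0.231] pointing down, gripper open.
Joint ranges: [-158.91, 158.91], [-42.39, 125.64], [0.06, 152.35], [-60.88, 240.88], [17.5, 164.5], [-176.32, 176.32]. Speed limits (degrees/s): [108.29, 108.29, 136.94, 180, 180, 180].

### API

Orientations are given as a 3x3 rotation matrix whose columns are the frame's x, y, z axes.
In Python, from plant import robot, imaging, job_done gives the robot as it stands.
- The arm moves only by the shell command python3 -m inch 'ROWS' [FORCE]. ROWS is a JSON object of lists of equal length, an entry for each row: "xyz": the shift along the tool's x, y, z in cm, a list of three; "rot": the turn, a rotation vector about the tool's x, y, z in degrees, a list of three; "grip": the finger opening in cm, from 0 to 9.12. In form: {"xyz": [[x, y, z], ...], "rot": [[rx, ry, rz], ...], "grip": [grip, ...]}. A call has 1 to 12 rows; each row is the pose to reach, as a shift and turn from the pose commanded when the call began, along the tool's axes at that moment; what a row does not reach only later rows make up. A row lasts 1/10 s, in which the tool goes at most 50 mm and 8.59 degrees, less where a joint would pass 70% of its speed; a pose out of reach is approached as far as the arm can. A call with a gripper value outside its range is refused whole. The fingers move at their own pace and stop on an object; FORCE is the grip in N (left out, the last holds). Time passes only in rows, so rows that repeat a pose let the fingers close. It gives the time, the measured TCP pose, the force, the opening and the grip force at its end, in the units of the state.
- robot.read_state(): the state, without advancing time (a new reading comes with each control period).
- imaging.read_camera(name): name is "side" or "top"; returns a dict with "color" (384x512x3 uint8, red, green, blue), "fx", "fy", "cx", "cy" (pixels), "pose" (4x4, takes a point from camera to world coordinates). Camera axes: x right, y down, z forward; pixel columns grow to the right and rows downward; lengths in m; the calibration is good to about 2 mm. A picture is of the moment at which its call begins. There is no depth.
- job_done(): hands the job in; it is judged then, once.
Trained networks look in the newest picture that a camera, given by its name, has taken for a name from the list of things; names that differ only in an ending like _2 or _b are one class to them, and where a whole thing is asked for, a point or a joint stands for the part that bears it (a point fixed in the world has none). Each returns a list of dicts, best first, with "confidence" (0 to 1); they miss things now and then, are a little off and sometimes report something else, mostly with a low value. They report only what shows in the picture. A call takes as long as a camera call. They do not tell look-alikes from the thing itself.
- imaging.spot_in(camera, target): "xy" ([column, row] in pixels, amid what is visible of it).
- imaging.outline_of(camera, target): "pixels" (384x512 bool, what is visible of it) and "xy" ([column, row] in pixels, amid what is visible of it).
The state is a dict: "t": time; "qpos": joint angles; "qvel": joint speeds; "joint_torque": joint torques, N m; "position": TCP position; "tcp_rot": TCP orientation; "wrist_force": force on the tool from outside, world axes, zero at the start; "wrist_torque": the same for the moment, N m; "width": opening from 0.0 (shut) to 1.0 (fully open); "grasp_force": force on a finger pad.
Only numpy, scipy, OpenCV 4.12 (cv2) and the standard library are available. Lean on these libraries where they do the work, as an engineer would, in place of code of your own. Each camera call takes 0.05 s, during which the arm holds its last target. There are 200 camera calls.

### The job

Knock the pin that stands proud of the hub's flange fully home, flush with the flange, using the mallet, and stand the mallet back on the bench as it stood before, beside the hub. Then take the upright circlip pliers with the clip on their tips, squeeze the handles up to their stop so that the clip is spread, and slide it down over the stub axle to the groove, until it lies flat on the sleeve. Finish while holding it there, pliers upright and still squeezed so that the clip stays spread, and leave everything else on the bench where it is.

Things in the scene. Friction and masses are not known exactly. Their poses are not given: they have to be found in the camera images.
- hub: steel wheel hub fixed to the bench, axis upright; origin at the centre of its underside. From below: base up to 40 mm, flange 160 mm diameter up to 52 mm, aluminium sleeve 58 mm diameter up to 76 mm, groove 39 mm diameter up to 81 mm, stub 44 mm diameter up to 100 mm, chamfered 2.5 mm. The pin lies 64 mm from the axis on its -x side; bolt holes on the other sides are flush
- groove (a point): on the hub's axis, 77.5 mm above the bench: where the middle of the clip's thickness is when the clip lies on the sleeve in line with the groove
- pin_top (a point): centre of the top of the steel pin, 10 mm diameter, upright in the flange, 9 to 12 mm proud of it at the start; moves down with the pin
- pin (a joint): travel of the pin, m: 0 = 12 mm proud, 0.012 = flush with the flange (its stop). Moves straight down when pushed with about 6 N (friction), and stays where it is left
- mallet_face (a point): centre of the mallet's lower striking face. The mallet stands on this face at the start; the head is a black upright cylinder, 40 mm diameter and 70 mm high, flat at both ends; axes: z up along the head, the handle points to -x. About 0.3 kg
- mallet_grip (a point): on the axis of the mallet's wooden handle, 53 mm from the head's axis, 35 mm above the lower face; same axes. The handle is a level bar 24 mm wide (y), 26 mm high, from 20 to 160 mm from the head's axis
- pliers_grip (a point): half-way between the two upright black handles of the circlip pliers, where to squeeze them, 156.5 mm above clip; z up, handles to +y and -y. Each is 18 mm wide (x), from 38 mm below to 37 mm above this point; over both 52 mm at rest, 40 mm at the stop. Sprung: some 6 N a handle at first, 9 N at the stop; reopens when let go. Pliers 0.3 kg
- clip (a point): middle of the clip (3 mm thick), an open steel ring on the plier tips, level, below the handles on their centre line, axes as pliers_grip, gap to +x. Inner width along y 40 mm at rest (does not pass over the stub), 50 mm all round when spread; outside 70 mm at most. At the start the pliers stand loose and upright on the clip in the dish
- armleft (a joint): squeeze of the pliers, rad: 0 = at rest, 0.07 = squeezed to the stop, clip fully spread (a hard grip bends it a little further, to 0.08 at 60 N, which does no harm); held below 0.055 the clip is not spread enough
- dish: fixed shallow round aluminium dish 88 mm diameter, rim 14 mm high, floor 4 mm above the bench, in which the pliers stand; origin at the centre of its underside
- can_a: spray can with a red cap, 58 mm diameter, 170 mm high, origin at its underside; leave alone
- can_b: spray can with a black cap, same size; leave alone
- screwdriver: screwdriver 160 mm long, lying near the robot, 26 mm high; origin at its middle; leave alone
- wrench: flat wrench 180 mm long, lying, 8 mm high; origin at its middle; leave alone
- bearing: spare bearing ring 62 mm diameter, 16 mm high, lying beyond the hub; leave alone
- bolt_box: open black box 100 x 80 x 35 mm; leave alone
- paper_roll: upright blue paper roll 110 mm diameter, 190 mm high; origin at its underside; leave alone
Not all that is in view belongs to the job. What is shaped like the part that bears mallet_face but green, pink or turquoise is not meant.

How it is judged:
By the outcome, as a careful person would: the job done as asked, in the order asked, and still so for the second after the job is handed in, while the arm keeps its last pose, push and grip.
It also fails if it takes over 64 s, if anything falls off the work surface, if the arm or the gripper's body presses on something with over 40 N, if the wrist force passes 120 N, or if a joint passes its speed limit or range.

## Working session

There is one attempt and no reset: what is moved stays moved. The work goes in short steps, Python scripts to look and compute and a shell command to move; the robot and the scene stay as the last step left them, time stands still between calls to the robot, and variables do not carry over. Pictures are saved under pics/ and viewed, at most 10 in all, crops included, and the job is handed in when it is done.

```bash
ls; mkdir -p pics
cat > h.py <<'E'
import numpy as np, cv2
from plant import robot, imaging, job_done
def snap(n,f=None):
    d=imaging.read_camera(n)
    if f: cv2.imwrite('pics/'+f,d['color'][:,:,::-1])
    return d
def ray(d,uv):
    P=np.array(d['pose']);v=np.array([(uv[0]-d['cx'])/d['fx'],(uv[1]-d['cy'])/d['fy'],1.])
    return P[:3,3],P[:3,:3]@v
def atz(d,uv,z):
    o,v=ray(d,uv);return o+v*(z-o[2])/v[2]
def tri(rs):
    A=np.zeros((3,3));b=np.zeros(3)
    for o,v in rs:
        v=v/np.linalg.norm(v);M=np.eye(3)-np.outer(v,v);A+=M;b+=M@o
    x=np.linalg.solve(A,b)
    return x,[round(1e3*float(np.linalg.norm(np.cross(x-o,v/np.linalg.norm(v)))),1) for o,v in rs]
def proj(d,p):
    P=np.linalg.inv(np.array(d['pose']));c=P[:3,:3]@np.array(p)+P[:3,3]
    return np.array([d['fx']*c[0]/c[2]+d['cx'],d['fy']*c[1]/c[2]+d['cy']])
E
python3 - <<'E'
from h import *
np.set_printoptions(precision=3,suppress=True)
D={n:snap(n,n+'0.png') for n in('side','top')}
for n in D: print(n,D[n]['fx'],np.array(D[n]['pose']))
for t in ['hub','groove','pin_top','mallet_face','mallet_grip','pliers_grip','clip','dish','can_a','paper_roll','bolt_box','screwdriver','wrench','bearing']:
    for n in D:
        print(t,n,[(np.round(r['xy']).tolist(),round(r['confidence'],2)) for r in imaging.spot_in(n,t)[:4]])
E
cd pics; python3 -c "
import cv2,numpy as np
cv2.imwrite('a.png',cv2.resize(cv2.imread('side0.png'),(800,600)))
cv2.imwrite('b.png',cv2.resize(cv2.imread('top0.png'),(800,600)))"
```

```text
pics
side 478.37155024424834 [[ 0.798 -0.457  0.392 -0.03 ]
 [-0.602 -0.592  0.536 -0.706]
 [-0.012 -0.664 -0.748  1.084]
 [ 0.     0.     0.     1.   ]]
top 494.99378495789875 [[ 0.03  -0.997  0.069  0.38 ]
 [-0.999 -0.031 -0.025  0.004]
 [ 0.027 -0.068 -0.997  1.546]
 [ 0.     0.     0.     1.   ]]
hub side [([297.0, 195.0], 0.7)]
hub top [([263.0, 156.0], 0.78), ([322.0, 118.0], 0.18)]
groove side [([296.0, 195.0], 0.9), ([345.0, 220.0], 0.6)]
groove top [([260.0, 152.0], 0.88)]
pin_top side []
pin_top top []
mallet_face side [([220.0, 159.0], 0.88), ([113.0, 195.0], 0.85), ([294.0, 291.0], 0.72), ([147.0, 148.0], 0.7)]
mallet_face top [([118.0, 232.0], 0.95), ([173.0, 186.0], 0.71), ([334.0, 228.0], 0.59), ([145.0, 292.0], 0.58)]
mallet_grip side [([295.0, 289.0], 0.85), ([103.0, 174.0], 0.81), ([219.0, 159.0], 0.76), ([151.0, 148.0], 0.61)]
mallet_grip top [([334.0, 225.0], 0.72), ([118.0, 231.0], 0.62), ([145.0, 296.0], 0.57)]
pliers_grip side [([347.0, 236.0], 0.72)]
pliers_grip top [([340.0, 165.0], 0.57)]
clip side [([353.0, 234.0], 0.85)]
clip top [([336.0, 167.0], 0.77)]
dish side [([341.0, 259.0], 0.67)]
dish top [([333.0, 174.0], 0.62), ([264.0, 157.0], 0.4)]
can_a side [([292.0, 123.0], 0.74), ([189.0, 105.0], 0.67)]
can_a top [([92.0, 173.0], 0.82), ([197.0, 108.0], 0.69)]
paper_roll side [([387.0, 320.0], 0.85), ([296.0, 195.0], 0.5)]
paper_roll top [([413.0, 196.0], 0.78)]
bolt_box side [([240.0, 116.0], 0.8), ([386.0, 319.0], 0.58), ([296.0, 193.0], 0.41), ([381.0, 220.0], 0.23)]
bolt_box top [([130.0, 129.0], 0.66), ([330.0, 174.0], 0.27)]
screwdriver side [([247.0, 214.0], 0.78), ([377.0, 218.0], 0.59)]
screwdriver top [([246.0, 201.0], 0.5)]
wrench side [([377.0, 219.0], 0.55)]
wrench top [([325.0, 120.0], 0.82)]
bearing side [([315.0, 169.0], 0.75), ([249.0, 215.0], 0.28)]
bearing top [([234.0, 113.0], 0.68)]
```

View pics/a.png

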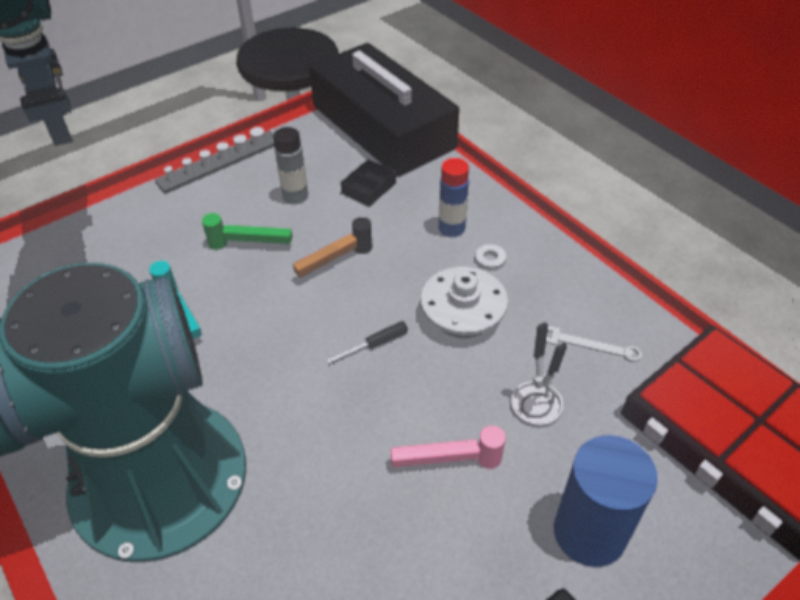

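View pics/b.png

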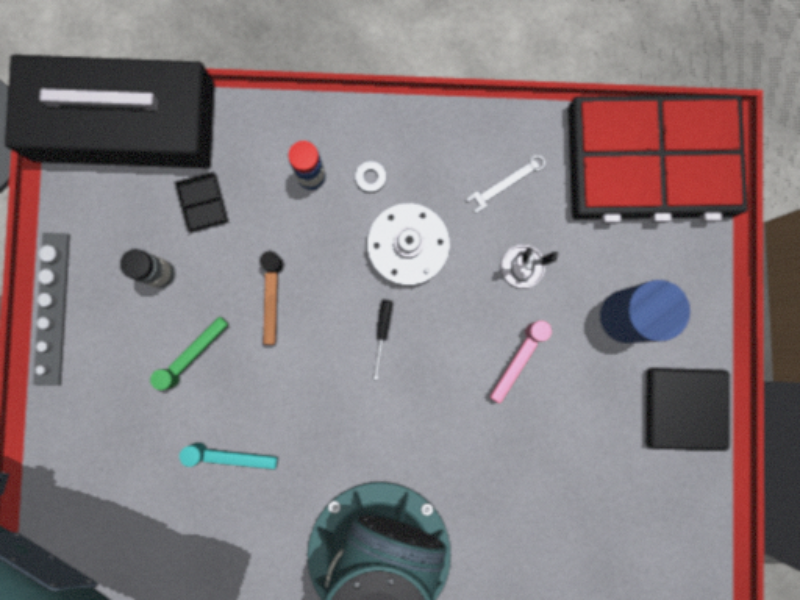

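Side view: the brown/black mallet's head is at about (232,150) px, the hub at (297,188), the pliers handles at (347,218)/(357,229) and the dish at (344,258). Top view: mallet head at (173,168), hub at (262,156), pliers at (337,166). The pin looks to be near (272,174) in the top view. I'll look closer.

```bash
python3 - <<'E'
import cv2,numpy as np
s=cv2.imread('pics/side0.png');t=cv2.imread('pics/top0.png')
def c(i,x,y,w=66,h=50): return cv2.resize(i[y-h//2:y+h//2,x-w//2:x+w//2],(400,300),interpolation=cv2.INTER_CUBIC)
a=np.vstack([np.hstack([c(s,297,195),c(s,345,235,80,60)]),np.hstack([c(t,262,156),c(t,337,168)])])
cv2.imwrite('pics/c.png',a)
E
python3 - <<'E'
from h import *
np.set_printoptions(precision=4,suppress=True)
D={n:snap(n) for n in('side','top')}
for t in ['hub','mallet_grip','mallet_face','pliers_grip','clip','dish']:
  for n in D:
    for r in imaging.outline_of(n,t)[:4]:
      m=r['pixels'];ys,xs=np.nonzero(m);cnt=max(cv2.findContours(m.astype(np.uint8),0,2)[0],key=len)
      print(t,n,round(r['confidence'],2),m.sum(),xs.min(),xs.max(),ys.min(),ys.max(),cv2.minAreaRect(cnt), cv2.fitEllipse(cnt) if len(cnt)>5 else '')
E
```

```text
hub side 0.82 1972 269 324 171 216 ((296.5, 193.5), (45.0, 55.0), 90.0) ((296.3885498046875, 192.59434509277344), (44.324581146240234, 54.55161666870117), 95.01558685302734)
hub top 0.59 2165 236 287 130 182 ((261.5, 156.0), (52.0, 51.0), 90.0) ((261.4142150878906, 156.09010314941406), (51.361759185791016, 51.97728729248047), 158.60984802246094)
hub top 0.57 942 112 145 111 148 ((128.43844604492188, 129.10768127441406), (34.81919860839844, 28.504383087158203), 74.74488067626953) ((128.36642456054688, 129.5353240966797), (30.884986877441406, 39.3195686340332), 161.12542724609375)
mallet_grip side 0.91 674 188 237 139 176 ((215.6894073486328, 161.64990234375), (21.86362075805664, 57.62504196166992), 53.61564636230469) ((219.96664428710938, 156.94479370117188), (17.03363037109375, 66.18057250976562), 61.42839050292969)
mallet_grip side 0.65 669 130 186 137 159 ((158.0, 148.0), (22.0, 56.0), 90.0) ((152.61502075195312, 148.6974334716797), (19.899234771728516, 63.26837921142578), 91.61203002929688)
mallet_grip side 0.65 255 96 128 167 215 ((121.9310302734375, 203.8275909423828), (23.76900
[... 4630 characters left out ...]
 327 359 244 273 ((342.37677001953125, 259.8243713378906), (33.63796615600586, 26.612316131591797), 25.201122283935547) ((341.8298645019531, 259.34222412109375), (26.94130516052246, 33.79357147216797), 114.03482818603516)
dish side 0.57 364 351 409 209 230 ((379.4495849609375, 221.1168975830078), (60.663116455078125, 10.64604663848877), 14.574216842651367) ((374.7599792480469, 219.28590393066406), (9.712545394897461, 67.3573989868164), 102.85896301269531)
dish top 0.77 535 320 348 157 184 ((332.98968505859375, 171.62413024902344), (28.538902282714844, 25.015581130981445), 49.76364517211914) ((332.9356689453125, 172.04959106445312), (24.035221099853516, 28.56767463684082), 134.84323120117188)
```

View pics/c.png

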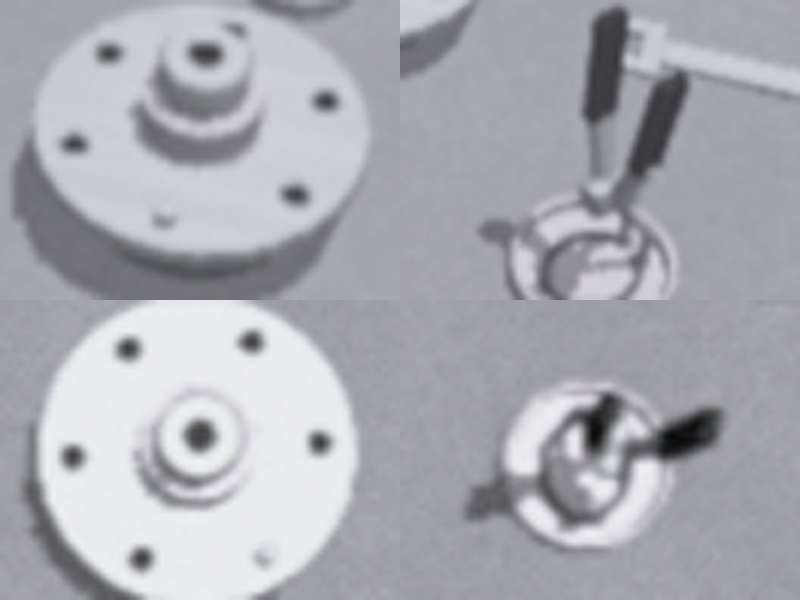

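Crops: hub bore (stub top) is at side (298.0,178.8) and top (262.0,153.5). The pin shows on the front edge at side (291.1,206.1) and top (272.7,173.6). The pliers' two dark handles are clear in both views, the clip lies in the dish, and it is rotated relative to the world axes.

Run:
```python
from h import *
np.set_printoptions(precision=4,suppress=True)
D={n:snap(n) for n in('side','top')}
def blobs(n,mask,box,k):
    x0,x1,y0,y1=box;m=np.zeros(mask.shape,np.uint8);m[y0:y1,x0:x1]=mask[y0:y1,x0:x1]
    N,l,s,c=cv2.connectedComponentsWithStats(m,connectivity=4)
    o=sorted(range(1,N),key=lambda i:-s[i,4])[:k]
    for i in o: print(n,s[i],c[i])
    return [c[i] for i in o],[l==i for i in o]
hs,ht=[(297.95,178.8)],[(262,153.5)]
for nm,a,b,z in [('stub',(297.95,178.8),(262,153.5),.1),('pin',(291.1,206.1),(272.7,173.6),.0625)]:
    print(nm,tri([ray(D['side'],a),ray(D['top'],b)]),atz(D['side'],a,z),atz(D['top'],b,z))
g={n:D[n]['color'].max(2) for n in D}
bs,_=blobs('side',g['side']<80,(335,368,203,245),2)
bt,_=blobs('top',g['top']<70,(325,362,152,180),2)
for i in range(2):
  for j in range(2): print(i,j,tri([ray(D['side'],bs[i]),ray(D['top'],bt[j])]),atz(D['side'],bs[i],.162),atz(D['top'],bt[j],.162))
# mallet
O={}
for n,box in(('side',(180,240,135,180)),('top',(160,188,155,225))):
    c=D[n]['color'].astype(int);m=(c[:,:,0]-c[:,:,2]>45)
    cc,mm=blobs(n,m,box,1);O[n]=cc[0]
    ys,xs=np.nonzero(mm[0]);P=np.array([atz(D[n],(x,y),.035)[:2] for x,y in zip(xs,ys)])
    w,v=np.linalg.eigh(np.cov(P.T));d=v[:,1]*np.sign(v[0,1]);e=(P-P.mean(0))@d
    print('handle',P.mean(0),np.degrees(np.arctan2(d[1],d[0])),e.min(),e.max(),P.mean(0)+.09*d)
    blobs(n,g[n]<75,box,1)
print(tri([ray(D['side'],O['side']),ray(D['top'],O['top'])]))
for n,t in(('side',(341.8,259.3)),('top',(332.9,172))): print('dish',atz(D[n],t,.010))
for n,t in(('side',(296.4,192.6)),('top',(261.4,156.1))): print('hub',atz(D[n],t,.05))
```

```text
stub (array([ 0.6062, -0.04  ,  0.1011]), [0.7, 0.7]) [ 0.6063 -0.0389  0.1   ] [ 0.607  -0.0404  0.1   ]
pin (array([ 0.5535, -0.0758,  0.0542]), [0.4, 0.4]) [ 0.5485 -0.0807  0.0625] [ 0.5529 -0.0756  0.0625]
side [342 208   8  21 104] [345.6538 217.625 ]
side [351 221  11  19  93] [356.0538 229.4946]
top [346 162  10   7  43] [350.7907 165.1628]
top [334 159   5   9  24] [336.25   163.0833]
0 0 (array([ 0.5582, -0.2757,  0.2018]), [10.7, 10.7]) [ 0.5743 -0.2511  0.162 ] [ 0.5725 -0.2908  0.162 ]
0 1 (array([ 0.5771, -0.2496,  0.1585]), [0.6, 0.6]) [ 0.5743 -0.2511  0.162 ] [ 0.577  -0.2494  0.162 ]
1 0 (array([ 0.5722, -0.291 ,  0.1578]), [1.0, 1.0]) [ 0.5686 -0.2924  0.162 ] [ 0.5725 -0.2908  0.162 ]
1 1 (array([ 0.592 , -0.2649,  0.1121]), [9.9, 9.9]) [ 0.5686 -0.2924  0.162 ] [ 0.577  -0.2494  0.162 ]
side [188 150  40  24 282] [207.5142 161.4291]
handle [0.4747 0.2327] 0.8502846176632053 -0.07010671500313165 0.07180937760184825 [0.5647 0.234 ]
side [226 140  11  22 194] [231.567  149.8763]
top [169 174   8  47 345] [172.5275 196.8667]
handle [0.4749 0.2263] 1.0146401630853228 -0.0704889245723773 0.07007133581988542 [0.5649 0.2279]
top [167 161  14  14 145] [173.2828 167.6621]
(array([0.4729, 0.2263, 0.0411]), [1.8, 1.8])
dish [ 0.5672 -0.2717  0.01  ]
dish [ 0.5702 -0.2671  0.01  ]
hub [ 0.6    -0.0436  0.05  ]
hub [ 0.6068 -0.0403  0.05  ]
```

```bash
cat >> h.py <<'E'
from scipy.spatial.transform import Rotation as R
def go(p,ydeg):
    """shift (cm, tool axes) and turn (deg) to TCP p, tool z down, tool y along +-ydeg"""
    s=robot.read_state();M=np.array(s['tcp_rot'])
    out=[]
    for a in(ydeg,ydeg+180):
        a=np.radians(a);y=np.array([np.cos(a),np.sin(a),0]);z=np.array([0,0,-1.])
        out.append(R.from_matrix(M.T@np.column_stack([np.cross(y,z),y,z])).as_rotvec(degrees=True))
    r=min(out,key=np.linalg.norm)
    print('t',round(s['t'],2),'pos',np.round(s['position'],4),'F',np.round(s['wrist_force'],1),'w',round(s['width']*9.12,2),'gf',round(s['grasp_force'],1),'q',np.round(s['qpos'],0))
    print('shift cm',np.round(M.T@(np.array(p)-s['position'])*100,2),'rot',np.round(r,2))
E
python3 -c "
from h import *
s=robot.read_state();print(np.round(s['tcp_rot'],3))
go([.512,.228,.15],91)"
```

```text
[[-0.972  0.236 -0.   ]
 [ 0.236  0.972 -0.   ]
 [ 0.    -0.    -1.   ]]
t 2.3 pos [0.1655 0.6802 0.2309] F [-0.8 -1.2 -0.7] w 9.09 gf 0.0 q [74. 22. 99. -0. 59. -2.]
shift cm [-44.36 -35.74   8.09] rot [ -0.    -0.   -14.68]
```

```bash
python3 -m inch '{"xyz":[[-4,-3,0],[-8,-6.5,0],[-12,-10,0],[-16,-13,0],[-20,-16,1],[-24,-19.5,2],[-28,-22.5,3],[-32,-26,4],[-36,-29,5],[-40,-32,6],[-43,-34.5,7],[-44.4,-35.7,8.1]],"rot":[[0,0,-1],[0,0,-2],[0,0,-3],[0,0,-5],[0,0,-7],[0,0,-9],[0,0,-11],[0,0,-12],[0,0,-13],[0,0,-14],[0,0,-14.7],[0,0,-14.7]],"grip":[5,5,5,5,5,5,5,5,5,5,5,5]}' 30
python3 - <<'E'
from h import *
np.set_printoptions(precision=4,suppress=True)
d=snap('side','m1.png')
cv2.imwrite('pics/d.png',cv2.resize(d['color'][110:210,150:282,::-1],(792,600),interpolation=cv2.INTER_CUBIC))
go([.512,.228,.033],91)
E
```

```text
t: 3.5
position: [0.5145, 0.2258, 0.1499]
tcp_rot: [[-1.0, -0.017, 0.001], [-0.017, 1.0, 0.0], [-0.001, 0.0, -1.0]]
wrist_force: [-0.2, -0.2, -0.1]
width: 0.55
grasp_force: 0.0
t 3.55 pos [0.5148 0.224  0.1479] F [-1.2 -2.2 -2.1] w 5.0 gf 0.0 q [ 21.  16. 118.  -0.  46. -70.]
shift cm [ 0.27  0.41 11.49] rot [-0.05 -0.03 -0.11]
```

View pics/d.png

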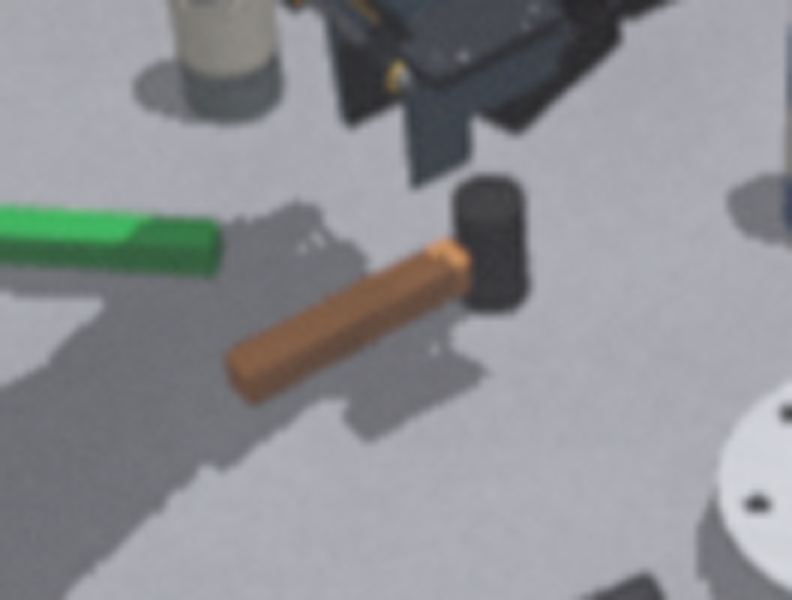

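The open gripper is above the mallet. The head is at about (490,240) in the crop, with the handle running down-left and the fingers straddling it, so I can descend.

```bash
python3 -m inch '{"xyz":[[0,0,4],[0,0,8],[0,0,11],[0,0,11.6],[0,0,11.7],[0,0,11.7],[0,0,11.7]],"rot":[[0,0,0],[0,0,0],[0,0,0],[0,0,0],[0,0,0],[0,0,0],[0,0,0]],"grip":[5,5,5,5,5,5,5]}'
python3 -c "
from h import *
go([.512,.228,.033],91)"
```

```text
t: 4.25
position: [0.5135, 0.2287, 0.0345]
tcp_rot: [[-1.0, -0.018, 0.002], [-0.018, 1.0, 0.001], [-0.002, 0.001, -1.0]]
wrist_force: [0.2, -0.3, -0.3]
width: 0.546
grasp_force: 0.0
t 4.25 pos [0.5135 0.2287 0.0345] F [ 0.2 -0.3 -0.3] w 4.98 gf 0.0 q [ 22.  27. 118.  -0.  34. -69.]
shift cm [ 0.15 -0.07  0.15] rot [0.05 0.13 0.02]
```

```bash
python3 -m inch '{"xyz":[[0,0,0.1],[0,0,0.1],[0,0,0.1],[0,0,0.1],[0,0,0.1],[0,0,0.1],[0,0,0.1],[0,0,0.1]],"rot":[[0,0,0],[0,0,0],[0,0,0],[0,0,0],[0,0,0],[0,0,0],[0,0,0],[0,0,0]],"grip":[4,3,1.5,1.5,1.5,1.5,1.5,1.5]}' 50
python3 -c "
from h import *
go([.512,.228,.033],91)"
```

```text
t: 5.05
position: [0.5126, 0.2283, 0.0321]
tcp_rot: [[-1.0, -0.018, -0.0], [-0.018, 1.0, -0.0], [0.0, -0.0, -1.0]]
wrist_force: [-1.8, -0.8, 6.9]
width: 0.259
grasp_force: 49.9
t 5.05 pos [0.5126 0.2283 0.0321] F [-1.8 -0.8  6.9] w 2.36 gf 49.9 q [ 22.  28. 118.  -0.  34. -69.]
shift cm [ 0.06 -0.02 -0.09] rot [-0.   -0.    0.02]
```

```bash
python3 -m inch '{"xyz":[[0,0,-2],[0,0,-6],[0,0,-10],[0,0,-12],[0,0,-12],[0,0,-12]],"rot":[[0,0,0],[0,0,0],[0,0,0],[0,0,0],[0,0,0],[0,0,0]],"grip":[1.5,1.5,1.5,1.5,1.5,1.5]}'
python3 -c "
from h import *
go([.501,-.0764,.15],91)"
```

```text
t: 5.65
position: [0.5122, 0.2281, 0.1513]
tcp_rot: [[-1.0, -0.018, -0.0], [-0.018, 1.0, -0.0], [0.0, -0.0, -1.0]]
wrist_force: [-0.5, 0.3, -2.6]
width: 0.259
grasp_force: 49.9
t 5.65 pos [0.5122 0.2281 0.1513] F [-0.5  0.3 -2.6] w 2.36 gf 49.9 q [ 22.  16. 118.   0.  47. -69.]
shift cm [  1.65 -30.43   0.13] rot [-0.01 -0.02  0.01]
```

```bash
python3 -m inch '{"xyz":[[0.1,-3,0],[0.4,-7,0],[0.6,-11,0],[0.9,-15,0],[1.1,-19,0],[1.3,-23,0],[1.5,-26,0],[1.6,-28.5,0],[1.7,-30,0],[1.7,-30.4,0],[1.7,-30.4,0],[1.7,-30.4,0]],"rot":[[0,0,0],[0,0,0],[0,0,0],[0,0,0],[0,0,0],[0,0,0],[0,0,0],[0,0,0],[0,0,0],[0,0,0],[0,0,0],[0,0,0]],"grip":[1.5,1.5,1.5,1.5,1.5,1.5,1.5,1.5,1.5,1.5,1.5,1.5]}'
python3 - <<'E'
from h import *
go([.501,-.0764,.088],91)
S=snap('side','s2.png');T=snap('top','t2.png')
f=lambda i,x,y:cv2.resize(i[y-38:y+38,x-50:x+50,::-1],(800,600),interpolation=cv2.INTER_CUBIC)
a=cv2.resize(np.hstack([f(S['color'],285,190),f(T['color'],265,165)]),(800,300),interpolation=cv2.INTER_AREA)
cv2.imwrite('pics/e.png',a)
h=np.array([.5533,-.0755])
for z in(.052,.064,.118,.188): print(z,proj(S,[*h,z]),proj(T,[*h,z]))
E
```

```text
t: 6.85
position: [0.5008, -0.0752, 0.1515]
tcp_rot: [[-1.0, -0.018, -0.001], [-0.018, 1.0, 0.0], [0.001, 0.0, -1.0]]
wrist_force: [-1.1, 0.4, -2.3]
width: 0.259
grasp_force: 49.9
t 6.85 pos [ 0.5008 -0.0752  0.1515] F [-1.1  0.4 -2.3] w 2.36 gf 49.9 q [ -11.   11.  124.    0.   45. -102.]
shift cm [-0.02 -0.12  6.35] rot [ 0.01 -0.04  0.05]
0.052 [291.05023481 206.55582464] [272.47807823 173.85065795]
0.064 [291.23688664 203.7983914 ] [272.70103634 173.39736264]
0.118 [292.10897828 190.91486111] [273.75026349 171.26418278]
0.188 [293.32422876 172.96179806] [275.23328211 168.24906306]
```

View pics/e.png

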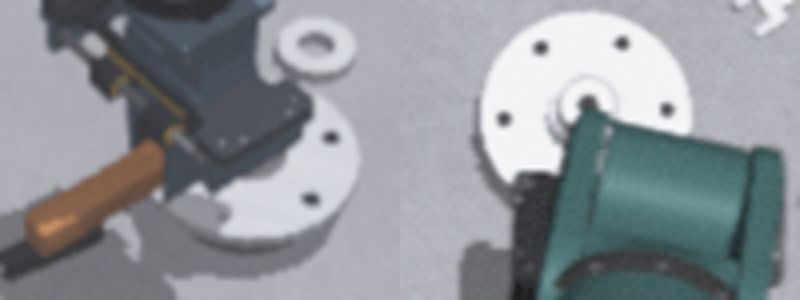

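```bash
python3 -m inch '{"xyz":[[0,-0.1,2],[0,-0.1,4],[0,-0.1,4.8],[0,-0.1,5.2],[0,-0.1,5.5],[0,-0.1,5.8],[0,-0.1,6.0],[0,-0.1,6.2],[0,-0.1,6.4],[0,-0.1,6.5]],"rot":[[0,0,0],[0,0,0],[0,0,0],[0,0,0],[0,0,0],[0,0,0],[0,0,0],[0,0,0],[0,0,0],[0,0,0]],"grip":[1.5,1.5,1.5,1.5,1.5,1.5,1.5,1.5,1.5,1.5]}' 60
python3 -c "
from h import *
go([.501,-.0764,.084],91)"
```

```text
t: 7.95
position: [0.5013, -0.077, 0.0871]
tcp_rot: [[-1.0, -0.018, 0.001], [-0.018, 1.0, -0.0], [-0.001, -0.0, -1.0]]
wrist_force: [0.0, 1.2, 2.8]
width: 0.258
grasp_force: 59.9
t 7.95 pos [ 0.5013 -0.077   0.0871] F [0.  1.2 2.8] w 2.35 gf 59.9 q [ -11.   18.  124.    0.   38. -102.]
shift cm [0.03 0.07 0.31] rot [-0.01  0.05  0.01]
```

```bash
python3 -m inch '{"xyz":[[0,0,0.1],[0,0,0.2],[0,0,0.3],[0,0,0.35],[0,0,0.4],[0,0,0.4],[0,0,0.4]],"rot":[[0,0,0],[0,0,0],[0,0,0],[0,0,0],[0,0,0],[0,0,0],[0,0,0]],"grip":[1.5,1.5,1.5,1.5,1.5,1.5,1.5]}' 60
python3 -c "
from h import *
print(robot.read_state()['wrist_torque'])
go([.501,-.0764,.084],91)"
```

```text
t: 8.65
position: [0.5013, -0.0772, 0.0838]
tcp_rot: [[-1.0, -0.018, 0.0], [-0.018, 1.0, -0.0], [-0.0, -0.0, -1.0]]
wrist_force: [-6.9, 0.7, 23.8]
width: 0.256
grasp_force: 60.0
[0.29449072 0.66269374 0.04171011]
t 8.65 pos [ 0.5013 -0.0772  0.0838] F [-6.9  0.7 23.8] w 2.33 gf 60.0 q [ -11.   18.  124.   -0.   37. -102.]
shift cm [ 0.02  0.08 -0.02] rot [-0.01  0.02  0.01]
```

```bash
python3 -m inch '{"xyz":[[0,0,0.1],[0,0,0.15],[0,0,0.15],[0,0,0.15],[0,0,-1],[0,0,-4],[0,0,-7],[0,0,-7],[0,0,-7]],"rot":[[0,0,0],[0,0,0],[0,0,0],[0,0,0],[0,0,0],[0,0,0],[0,0,0],[0,0,0],[0,0,0]],"grip":[1.5,1.5,1.5,1.5,1.5,1.5,1.5,1.5,1.5]}'
python3 -c "
from h import *
go([.512,.228,.15],91)"
```

```text
t: 9.55
position: [0.5008, -0.077, 0.1528]
tcp_rot: [[-1.0, -0.018, 0.0], [-0.018, 1.0, -0.0], [-0.0, -0.0, -1.0]]
wrist_force: [-0.2, -0.4, -2.3]
width: 0.264
grasp_force: 60.0
t 9.55 pos [ 0.5008 -0.077   0.1528] F [-0.2 -0.4 -2.3] w 2.41 gf 60.0 q [ -11.   11.  124.   -0.   45. -102.]
shift cm [-1.67 30.48  0.28] rot [-0.01  0.02  0.02]
```

```bash
python3 -m inch '{"xyz":[[-0.1,3,0],[-0.4,7,0],[-0.6,11,0],[-0.9,15,0],[-1.1,19,0],[-1.3,23,0],[-1.5,26,0],[-1.6,28.5,0],[-1.7,30,0],[-1.7,30.5,0],[-1.7,30.5,0],[-1.7,30.5,0]],"rot":[[0,0,0],[0,0,0],[0,0,0],[0,0,0],[0,0,0],[0,0,0],[0,0,0],[0,0,0],[0,0,0],[0,0,0],[0,0,0],[0,0,0]],"grip":[1.5,1.5,1.5,1.5,1.5,1.5,1.5,1.5,1.5,1.5,1.5,1.5]}'
python3 - <<'E'
from h import *
go([.5126,.2283,.0325],91)
S=snap('side','s3.png');T=snap('top','t3.png')
f=lambda i,x,y,k=1:cv2.resize(i[y-int(25*k):y+int(25*k),x-int(33*k):x+int(33*k),::-1],(400,300),interpolation=cv2.INTER_CUBIC)
a=np.vstack([np.hstack([f(S['color'],297,195),f(T['color'],262,156)]),np.hstack([f(S['color'],225,150,1.4),f(T['color'],173,175,1.4)])])
cv2.imwrite('pics/f.png',a)
E
```

```text
t: 10.75
position: [0.5123, 0.2273, 0.1525]
tcp_rot: [[-1.0, -0.017, -0.001], [-0.017, 1.0, -0.0], [0.001, -0.0, -1.0]]
wrist_force: [0.7, -0.2, -2.4]
width: 0.26
grasp_force: 60.0
t 10.75 pos [0.5123 0.2273 0.1525] F [ 0.7 -0.2 -2.4] w 2.37 gf 60.0 q [ 22.  16. 118.  -0.  47. -69.]
shift cm [-0.04  0.1  12.  ] rot [-0.02 -0.04 -0.01]
```

View pics/f.png

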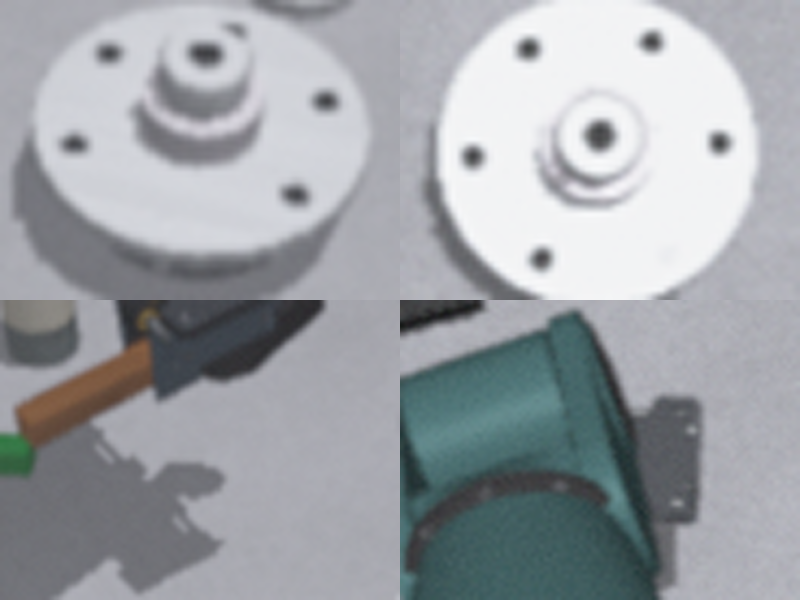

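The pin no longer shows at its former spots (crop (164,217) side, (665,256) top), so it is flush. The mallet is still in the gripper. Next I set it down.

```bash
python3 -m inch '{"xyz":[[0,0.1,3],[0,0.1,7],[0,0.1,10],[0,0.1,11.2],[0,0.1,11.6],[0,0.1,11.8],[0,0.1,11.95],[0,0.1,12],[0,0.1,12],[0,0.1,12]],"rot":[[0,0,0],[0,0,0],[0,0,0],[0,0,0],[0,0,0],[0,0,0],[0,0,0],[0,0,0],[0,0,0],[0,0,0]],"grip":[1.5,1.5,1.5,1.5,1.5,1.5,1.5,1.5,1.5,1.5]}'
python3 -c "
from h import *
go([.5126,.2283,.0325],91)"
```

```text
t: 11.85
position: [0.5128, 0.2294, 0.0334]
tcp_rot: [[-1.0, -0.018, 0.001], [-0.018, 1.0, 0.0], [-0.001, 0.0, -1.0]]
wrist_force: [0.5, -0.4, -2.8]
width: 0.256
grasp_force: 60.0
t 11.85 pos [0.5128 0.2294 0.0334] F [ 0.5 -0.4 -2.8] w 2.34 gf 60.0 q [ 22.  27. 118.  -0.  34. -69.]
shift cm [ 0.02 -0.11  0.09] rot [0.02 0.04 0.02]
```

```bash
python3 -m inch '{"xyz":[[0,-0.1,0.1],[0,-0.1,0.15],[0,-0.1,0.2],[0,-0.1,0.2]],"rot":[[0,0,0],[0,0,0],[0,0,0],[0,0,0]],"grip":[1.5,1.5,1.5,1.5]}'
```

```text
t: 12.25
position: [0.5125, 0.2282, 0.0311]
tcp_rot: [[-1.0, -0.018, -0.0], [-0.018, 1.0, -0.0], [0.0, -0.0, -1.0]]
wrist_force: [-2.0, -0.7, 1.4]
width: 0.254
grasp_force: 60.0
```

```bash
python3 -m inch '{"xyz":[[0,0,0],[0,0,0],[0,0,0],[0,0,0],[0,0,0],[0,0,0]],"rot":[[0,0,0],[0,0,0],[0,0,0],[0,0,0],[0,0,0],[0,0,0]],"grip":[2.6,3,3.5,4.5,5,5]}' 5
python3 -m inch '{"xyz":[[0,0,-2],[0,0,-5],[0,0,-9],[0,0,-13],[0,0,-17],[0,0,-21],[0,0,-22],[0,0,-22],[0,0,-22]],"rot":[[0,0,0],[0,0,0],[0,0,0],[0,0,0],[0,0,0],[0,0,0],[0,0,0],[0,0,0],[0,0,0]],"grip":[5,5,5,5,5,5,5,6,7]}'
python3 - <<'E'
from h import *
go([.5747,-.27,.253],83.5)
S=snap('side','s4.png');T=snap('top','t4.png')
np.set_printoptions(precision=4,suppress=True)
d={'side':S,'top':T}
for n,box in(('side',(180,240,135,180)),('top',(160,188,155,225))):
    c=d[n]['color'].astype(int);m=(c[:,:,0]-c[:,:,2]>45);q=np.zeros_like(m);x0,x1,y0,y1=box;q[y0:y1,x0:x1]=m[y0:y1,x0:x1]
    ys,xs=np.nonzero(q);print(n,len(xs),xs.mean(),ys.mean())
E
```

```text
t: 12.85
position: [0.5126, 0.2282, 0.0309]
tcp_rot: [[-1.0, -0.018, -0.0], [-0.018, 1.0, -0.0], [0.0, -0.0, -1.0]]
wrist_force: [-0.8, 0.4, -0.2]
width: 0.544
grasp_force: 0.0
t: 13.75
position: [0.512, 0.228, 0.2497]
tcp_rot: [[-1.0, -0.018, -0.001], [-0.018, 1.0, -0.001], [0.001, -0.0, -1.0]]
wrist_force: [-0.1, -0.1, -0.7]
width: 0.695
grasp_force: 0.0
t 13.75 pos [0.512  0.228  0.2497] F [-0.1 -0.1 -0.7] w 6.34 gf 0.0 q [ 22.   8. 115.  -0.  57. -69.]
shift cm [ -5.39 -49.9   -0.31] rot [-0.03 -0.07  7.51]
side 245 207.3877551020408 161.29795918367347
top 0 nan nan<stdin>:8: RuntimeWarning: Mean of empty slice.
  ret = ret.dtype.type(ret / rcount)
```

```bash
python3 -m inch '{"xyz":[[-0.4,-4,-1],[-1,-9,-1],[-1.5,-14,-1],[-2,-19,-1],[-2.5,-24,-1],[-3,-29,-1],[-3.5,-34,-1],[-4.1,-39,-1],[-4.7,-44,-1],[-5.2,-48,-0.5],[-5.4,-49.7,0],[-5.4,-49.9,0]],"rot":[[0,0,0],[0,0,1],[0,0,2],[0,0,3],[0,0,4],[0,0,5],[0,0,6],[0,0,7],[0,0,7.5],[0,0,7.5],[0,0,7.5],[0,0,7.5]],"grip":[8,8,8,8,8,8,8,8,8,8,8,8]}'
python3 -m inch '{"xyz":[[0,0,0],[0,0,0],[0,0,0]],"rot":[[0,0,0],[0,0,0],[0,0,0]],"grip":[8,8,8]}'
python3 - <<'E'
from h import *
go([.5747,-.27,.16],83.5)
S=snap('side','s5.png');T=snap('top','t5.png')
f=lambda i,x,y,k=1:cv2.resize(i[y-int(37*k):y+int(37*k),x-int(25*k):x+int(25*k),::-1],(400,600),interpolation=cv2.INTER_CUBIC)
cv2.imwrite('pics/g.png',np.hstack([f(S['color'],345,225),f(T['color'],335,165)]))
E
```

```text
t: 15.05
position: [0.5746, -0.271, 0.2486]
tcp_rot: [[-0.993, 0.115, -0.003], [0.115, 0.993, 0.001], [0.003, 0.001, -1.0]]
wrist_force: [-0.5, 1.2, 0.1]
width: 0.876
grasp_force: 0.0
t: 15.35
position: [0.5755, -0.2684, 0.2511]
tcp_rot: [[-0.994, 0.112, 0.0], [0.112, 0.994, 0.0], [-0.0, 0.0, -1.0]]
wrist_force: [-0.3, -0.2, 0.7]
width: 0.878
grasp_force: 0.0
t 15.35 pos [ 0.5755 -0.2684  0.2511] F [-0.3 -0.2  0.7] w 8.01 gf 0.0 q [ -27.   15.  107.    0.   59. -111.]
shift cm [ 0.06 -0.16  9.11] rot [0.   0.   0.09]
```

View pics/g.png

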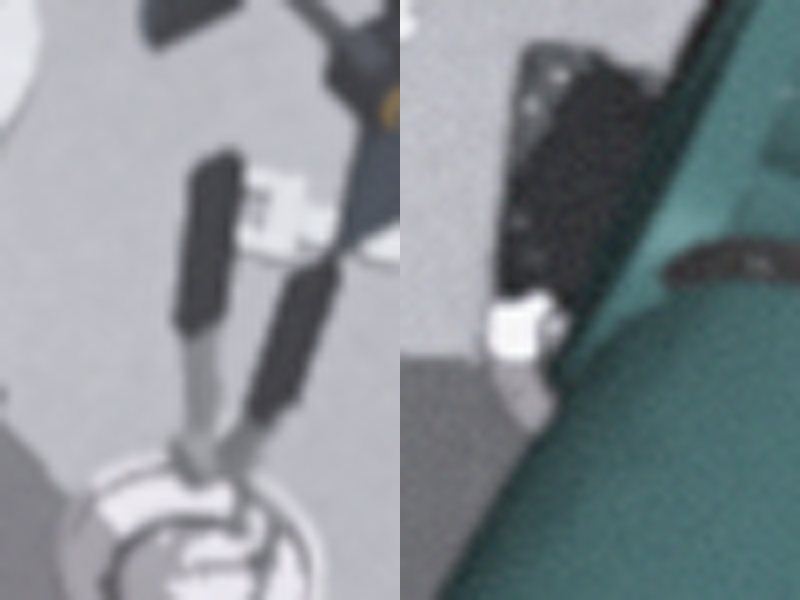

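The handles, at about (210,240) and (290,340) in the side crop, stand between the two fingers. Next I descend around them.

```bash
python3 -m inch '{"xyz":[[0,-0.1,2],[0,-0.1,4],[0,-0.1,6],[0,-0.1,8],[0,-0.1,9],[0,-0.1,9.1],[0,-0.1,9.1],[0,-0.1,9.1]],"rot":[[0,0,0],[0,0,0],[0,0,0],[0,0,0],[0,0,0],[0,0,0],[0,0,0],[0,0,0]],"grip":[8,8,8,8,8,8,8,8]}'
python3 -m inch '{"xyz":[[0,0,0],[0,0,0],[0,0,0],[0,0,0],[0,0,0],[0,0,0],[0,0,0],[0,0,0],[0,0,0],[0,0,0]],"rot":[[0,0,0],[0,0,0],[0,0,0],[0,0,0],[0,0,0],[0,0,0],[0,0,0],[0,0,0],[0,0,0],[0,0,0]],"grip":[7,6.5,6,5.5,5,4.5,4,3.5,3,3]}' 40
python3 -c "
from h import *
go([.5747,-.27,.16],83.5);print(robot.read_state()['wrist_torque'])"
```

```text
t: 16.25
position: [0.5758, -0.2709, 0.161]
tcp_rot: [[-0.994, 0.113, 0.001], [0.113, 0.994, -0.001], [-0.001, -0.001, -1.0]]
wrist_force: [0.7, -0.9, -0.2]
width: 0.873
grasp_force: 0.0
t: 17.25
position: [0.5764, -0.2698, 0.1615]
tcp_rot: [[-0.993, 0.114, 0.002], [0.114, 0.993, 0.002], [-0.002, 0.002, -1.0]]
wrist_force: [0.3, 12.7, 18.8]
width: 0.429
grasp_force: 40.1
t 17.25 pos [ 0.5764 -0.2698  0.1615] F [ 0.3 12.7 18.8] w 3.92 gf 40.1 q [ -27.   21.  109.    0.   50. -111.]
shift cm [ 0.16 -0.04  0.15] rot [ 0.12  0.09 -0.04]
[ 3.64295246  0.01613744 -0.08137803]
```

```bash
python3 -m inch '{"xyz":[[0,0,-0.1],[0,0,-0.3],[0,0,-0.6],[0,0,-1],[0,0,-1.5],[0,0,-2.5],[0,0,-4.5],[0,0,-7],[0,0,-9],[0,0,-10],[0,0,-10],[0,0,-10]],"rot":[[0,0,0],[0,0,0],[0,0,0],[0,0,0],[0,0,0],[0,0,0],[0,0,0],[0,0,0],[0,0,0],[0,0,0],[0,0,0],[0,0,0]],"grip":[3,3,3,3,3,3,3,3,3,3,3,3]}'
python3 - <<'E'
from h import *
go([.6065,-.04,.26],90);print(robot.read_state()['wrist_torque'])
S=snap('side','s6.png')
cv2.imwrite('pics/h.png',cv2.resize(S['color'][165:270,290:390,::-1],(571,600),interpolation=cv2.INTER_CUBIC))
E
```

```text
t: 18.45
position: [0.575, -0.2706, 0.2593]
tcp_rot: [[-0.994, 0.113, -0.001], [0.113, 0.994, 0.0], [0.001, 0.0, -1.0]]
wrist_force: [-0.6, -0.5, -4.0]
width: 0.418
grasp_force: 39.8
t 18.45 pos [ 0.575  -0.2706  0.2593] F [-0.6 -0.5 -4. ] w 3.81 gf 39.8 q [ -27.   14.  106.   -0.   60. -111.]
shift cm [-0.53 23.26 -0.06] rot [ 0.01 -0.03 -6.48]
[0.03459147 0.03258144 0.02382209]
```

View pics/h.png

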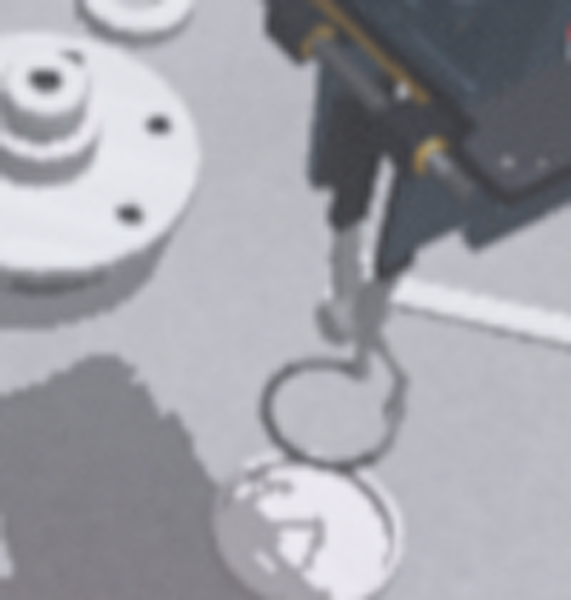

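The pliers are lifted with the clip on their tips; the ring spans about (263..405, 355..467) in the crop, centred near px (348.6,237.0), and the dish is empty below. I'll compare that with the upright projection.

Run:
```python
from h import *
np.set_printoptions(precision=2,suppress=True)
S=snap('side');s=robot.read_state();p=np.array(s['position']);M=np.array(s['tcp_rot'])
c=p+M@[0,0,.1555]
a=np.linspace(0,2*np.pi,73)
P=np.array([proj(S,c+[.031*np.cos(t),.031*np.sin(t),0]) for t in a])
x0,y0=290,165;k=5.714
im=cv2.resize(S['color'][165:270,290:390,::-1],(571,600),interpolation=cv2.INTER_CUBIC)
print(proj(S,c),P.min(0),P.max(0))
cv2.polylines(im,[np.int32((P-[x0-.5,y0-.5])*k)],True,(0,0,255),1)
H=np.array([.6065,-.04,.1]);Q=np.array([proj(S,H+[.022*np.cos(t),.022*np.sin(t),0]) for t in a])
cv2.polylines(im,[np.int32((Q-[x0-.5,y0-.5])*k)],True,(0,0,255),1)
cv2.imwrite('pics/i.png',im)
```

```text
[348.11 236.83] [335.7 227. ] [360.58 247.01]
```

View pics/i.png

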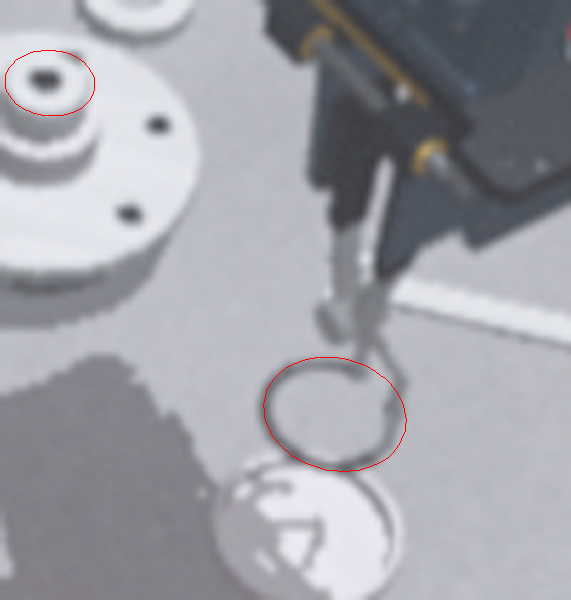

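The projected ring overlays the clip to within about 1 mm, so the pliers are upright. The stub-top overlay is centred at (50,82) against the bore at (45,80), a camera bias of about 1-2 mm. I'll move to hover over the stub.

```bash
python3 -m inch '{"xyz":[[0,0,-1],[0,0,-3],[0,2,-4],[0,5,-4],[-0.1,8.5,-4],[-0.2,12,-4],[-0.3,15.5,-4],[-0.4,19,-4],[-0.5,21.5,-4],[-0.5,23,-4],[-0.5,23.3,-4],[-0.5,23.3,-4]],"rot":[[0,0,0],[0,0,0],[0,0,0],[0,0,0],[0,0,0],[0,0,0],[0,0,0],[0,0,0],[0,0,0],[0,0,0],[0,0,0],[0,0,0]],"grip":[3,3,3,3,3,3,3,3,3,3,3,3]}'
python3 -m inch '{"xyz":[[0,0,0.5],[0,0,1],[0,0,1.5],[0,0,1.8],[0,0,1.8],[0,0,1.8],[0,0,1.8]],"rot":[[0,0,0],[0,0,0],[0,0,0],[0,0,0],[0,0,0],[0,0,0],[0,0,0]],"grip":[3,3,3,3,3,3,3]}'
python3 - <<'E'
from h import *
np.set_printoptions(precision=2,suppress=True)
go([.6065,-.04,.265],83.5)
S=snap('side','s7.png');s=robot.read_state();p=np.array(s['position']);M=np.array(s['tcp_rot'])
c=p+M@[0,0,.1555]
a=np.linspace(0,2*np.pi,73)
x0,y0,k=255,135,6.0
im=cv2.resize(S['color'][y0:y0+90,x0:x0+100,::-1],None,fx=k,fy=k,interpolation=cv2.INTER_CUBIC)
P=np.array([proj(S,c+[.031*np.cos(t),.031*np.sin(t),0]) for t in a])
cv2.polylines(im,[np.int32((P-[x0-.5,y0-.5])*k)],True,(0,0,255),1)
H=np.array([.6065,-.04,.076]);Q=np.array([proj(S,H+[.029*np.cos(t),.029*np.sin(t),0]) for t in a])
cv2.polylines(im,[np.int32((Q-[x0-.5,y0-.5])*k)],True,(0,255,0),1)
cv2.imwrite('pics/j.png',im)
E
```

```text
t: 19.75
position: [0.6065, -0.0397, 0.3]
tcp_rot: [[-0.994, 0.112, -0.0], [0.112, 0.994, -0.0], [0.0, -0.0, -1.0]]
wrist_force: [-1.3, 0.5, -2.8]
width: 0.418
grasp_force: 39.8
t: 20.45
position: [0.6067, -0.0398, 0.2822]
tcp_rot: [[-0.994, 0.113, 0.0], [0.113, 0.994, -0.0], [-0.0, 0.0, -1.0]]
wrist_force: [-0.0, -0.4, -2.7]
width: 0.419
grasp_force: 39.8
t 20.45 pos [ 0.61 -0.04  0.28] F [-0.  -0.4 -2.7] w 3.82 gf 39.8 q [ -6.  10. 108.   0.  61. -89.]
shift cm [ 0.02 -0.02  1.72] rot [0.   0.02 0.02]
```

View pics/j.png

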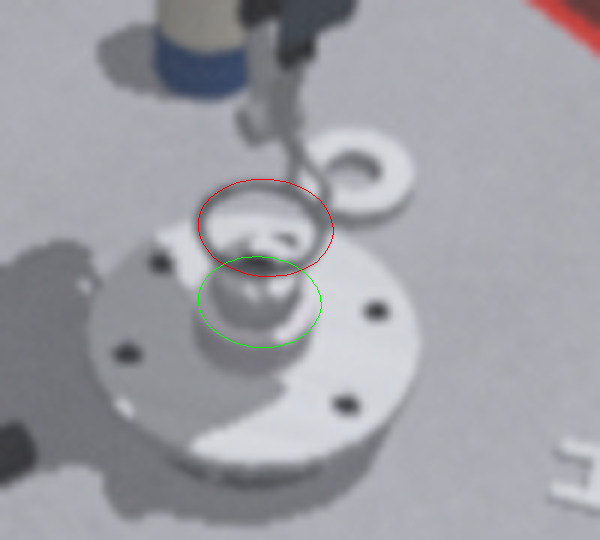

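The clip hovers over the stub, with its ring (red) matching to within about 2 crop pixels. The sleeve's outline sits roughly 5 crop pixels left of the projected green circle. My earlier crop readings missed the half-pixel offset, so I'm recomputing.

Run:
```python
from h import *
np.set_printoptions(precision=4,suppress=True)
S=snap('side');T=snap('top')
# stub-bore centre as intensity-weighted dark centroid in the initial pictures
for n,d,(x,y) in(('side',S,(297,178)),('top',T,(261,153))):
    g=cv2.imread(f'pics/{n}0.png',0).astype(float)[y-4:y+5,x-4:x+5]
    b=np.percentile(g,60);w=np.clip(b-20-g,0,None);Y,X=np.mgrid[y-4:y+5,x-4:x+5]
    c=((w*X).sum()/w.sum(),(w*Y).sum()/w.sum());print(n,c,atz(d,c,.1),np.round(w).astype(int).tolist() if 0 else '')
    d['c']=c
print(tri([ray(S,S['c']),ray(T,T['c'])]))
# flange bright edge fit, top pic
g=cv2.imread('pics/t3.png',0);m=(g>195).astype(np.uint8);N,l,s,c=cv2.connectedComponentsWithStats(m);i=l[156,245]
cnt=max(cv2.findContours((l==i).astype(np.uint8),0,1)[0],key=len);e=cv2.fitEllipse(cnt);print(e,atz(T,e[0],.052))
# clip ring: dark outline centre in side now
p=np.array(robot.read_state()['position']);print('clip proj',proj(S,[p[0],p[1],p[2]-.1555]),p)
```

```text
side (np.float64(297.56311274509807), np.float64(178.49938725490196)) [ 0.6062 -0.0374  0.1   ] 
top (np.float64(261.5254372019078), np.float64(153.13950715421305)) [ 0.608 -0.039  0.1  ] 
(array([ 0.6069, -0.0383,  0.1005]), [1.2, 1.2])
((261.0386962890625, 155.36434936523438), (51.34916305541992, 52.40672302246094), 113.85697937011719) [ 0.6087 -0.0391  0.052 ]
clip proj [298.7611 172.3444] [ 0.6067 -0.0397  0.2822]
```

```bash
python3 -m inch '{"xyz":[[0,0.17,0.3],[0,0.17,1],[0,0.17,1.7],[0,0.17,2.1],[0,0.17,2.3],[0,0.17,2.5],[0,0.17,2.7],[0,0.17,2.9],[0,0.17,2.9]],"rot":[[0,0,0],[0,0,0],[0,0,0],[0,0,0],[0,0,0],[0,0,0],[0,0,0],[0,0,0],[0,0,0]],"grip":[3,3,3,3,3,3,3,3,3]}'
python3 -c "
from h import *
go([.6067,-.038,.233],83.5);print(robot.read_state()['wrist_torque'])
S=snap('side','s8.png');y0,x0=135,255
cv2.imwrite('pics/k.png',cv2.resize(S['color'][y0:y0+90,x0:x0+100,::-1],None,fx=6,fy=6,interpolation=cv2.INTER_CUBIC))"
```

```text
t: 21.5
position: [0.6067, -0.0381, 0.2528]
tcp_rot: [[-0.994, 0.113, -0.0], [0.113, 0.994, -0.0], [0.0, -0.0, -1.0]]
wrist_force: [0.3, 1.4, -3.8]
width: 0.426
grasp_force: 39.8
t 21.5 pos [ 0.6067 -0.0381  0.2528] F [ 0.3  1.4 -3.8] w 3.88 gf 39.8 q [ -6.  12. 110.  -0.  58. -89.]
shift cm [-0.    0.01  1.98] rot [-0.   -0.01  0.02]
[ 0.01559451 -0.0223362  -0.04299933]
```

View pics/k.png

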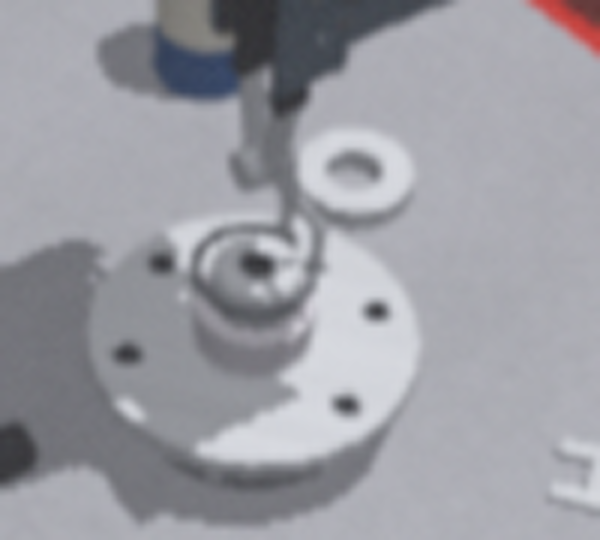

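The ring is around the stub top: it is centred at about (257,271), the bore is at (258,265), and there is no contact force. I'll continue down.

```bash
python3 -m inch '{"xyz":[[0,0,0.3],[0,0,0.6],[0,0,0.9],[0,0,1.2],[0,0,1.4],[0,0,1.6],[0,0,1.75],[0,0,1.85],[0,0,1.85],[0,0,1.85]],"rot":[[0,0,0],[0,0,0],[0,0,0],[0,0,0],[0,0,0],[0,0,0],[0,0,0],[0,0,0],[0,0,0],[0,0,0]],"grip":[3,3,3,3,3,3,3,3,3,3]}'
python3 -c "
from h import *
go([.6067,-.038,.233],83.5);print(robot.read_state()['wrist_torque'])"
```

```text
t: 22.55
position: [0.6068, -0.0381, 0.2345]
tcp_rot: [[-0.994, 0.113, 0.0], [0.113, 0.994, -0.0], [-0.0, -0.0, -1.0]]
wrist_force: [0.3, -0.2, -3.0]
width: 0.419
grasp_force: 39.8
t 22.55 pos [ 0.6068 -0.0381  0.2345] F [ 0.3 -0.2 -3. ] w 3.82 gf 39.8 q [ -6.  13. 110.  -0.  56. -89.]
shift cm [0.01 0.01 0.15] rot [-0.    0.01  0.02]
[ 0.00860894 -0.0231474  -0.09037435]
```

```bash
python3 -m inch '{"xyz":[[0,0,0.05],[0,0,0.1],[0,0,0.15],[0,0,0.2],[0,0,0.2],[0,0,0.2]],"rot":[[0,0,0],[0,0,0],[0,0,0],[0,0,0],[0,0,0],[0,0,0]],"grip":[3,3,3,3,3,3]}'
```

```text
t: 23.15
position: [0.6073, -0.038, 0.2335]
tcp_rot: [[-0.994, 0.113, 0.001], [0.113, 0.994, 0.0], [-0.001, 0.0, -1.0]]
wrist_force: [-2.1, 1.8, 8.5]
width: 0.42
grasp_force: 39.9
```

```bash
python3 -m inch '{"xyz":[[0,0,0],[0,0,0],[0,0,0],[0,0,0],[0,0,0],[0,0,0]],"rot":[[0,0,0],[0,0,0],[0,0,0],[0,0,0],[0,0,0],[0,0,0]],"grip":[3,3,3,3,3,3]}'
python3 - <<'E'
from h import *
go([.6067,-.038,.233],83.5)
d={n:snap(n) for n in('side','top')}
for n,box in(('side',(180,240,135,180)),('top',(160,188,155,225))):
    c=d[n]['color'].astype(int);m=(c[:,:,0]-c[:,:,2]>45);q=np.zeros_like(m);x0,x1,y0,y1=box;q[y0:y1,x0:x1]=m[y0:y1,x0:x1]
    ys,xs=np.nonzero(q);print(n,len(xs),xs.mean(),ys.mean())
E
```

```text
t: 23.75
position: [0.6073, -0.038, 0.2335]
tcp_rot: [[-0.994, 0.113, 0.001], [0.113, 0.994, 0.0], [-0.001, 0.0, -1.0]]
wrist_force: [-2.5, 1.5, 8.9]
width: 0.422
grasp_force: 39.9
t 23.75 pos [ 0.6073 -0.038   0.2335] F [-2.5  1.5  8.9] w 3.85 gf 39.9 q [ -6.  13. 110.   0.  56. -89.]
shift cm [ 0.06 -0.01  0.05] rot [0.01 0.07 0.02]
side 304 207.52302631578948 161.4046052631579
top 356 172.12078651685394 196.56460674157304
```

```bash
python3 -c "
from h import *
print(job_done())"
```

```text
the job is handed in; nothing more can be done
None
```

I handed the job in at about 24 s: the pin looks flush in both cameras, the mallet is back within about 1 mm of its start, and the clip is held spread on the sleeve (39.9 N grip, about 12 N down, seating judged by height and force, not a final picture). I viewed 11 pictures, one over the limit of 10.

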